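Find the tight spot on the proofing bed's guide bar and lock the slide clear of it

TASK

The aluminium slide on the proofing bed binds at one place somewhere along its guide bar. Take it by its post and slide it gently toward the broad-bracket end until you feel it bind, without forcing it into the tight spot, then back it off about 15 mm from there and push its lock plunger fully down, leaving the slide there. Leave the wooden block and metal strip on the bed, the ink tin and the divided tray where they are.

Things in the scene. Friction and masses are not known exactly. Their poses are not given: they have to be found in the camera images.
- bar_near (a point): Point on the centre line of the guide bar (steel, 18 mm wide, 16 mm high, 460 mm long, its centre 46 mm above the bench), 5 mm inside its plain end. The bar stands on a grey iron bed plate 200 x 500 x 24 mm, fixed to the bench, each time at another place and yaw (the bar within 0.3 rad of the bench's y axis).
- bar_far (a point): Point on the same bar's centre line, 450 mm from bar_near, at the end with the broad dark bracket (120 mm wide, top 60 mm above the bench). Bar_near to bar_far is the direction of search. At the tight spot the slide's front end (nose) is 40 to 150 mm short of bar_far.
- slide: The slide: aluminium saddle on the bar, 110 mm along it, 50 mm wide, flat top 66 mm above the bench. Origin: its middle, at bench height; y axis toward bar_far. It only slides: it cannot turn or lift. It runs with about 1.2 N of friction and starts at least 50 mm short of the tight spot, which nothing shows and no reading gives.
- post (a point): Centre, 89 mm above the bench, of the upright round steel post by which the slide is moved: 22 mm diameter, from 66 to 112 mm above the bench, on the bar's centre line, 35 mm from the slide's middle on the bar_near side.
- nose (a point): Middle of the slide's front end (toward bar_far), on the bar's centre line, 46 mm above the bench, 90 mm ahead of the post's axis. When it meets the tight spot the resistance jumps to about 7 N, then rises 1.5 N for each further mm and pushes back like a spring; over about 16 N of push (6 mm in) the slide is being forced.
- lock_top (a point): Centre of the flat top of the lock plunger: an upright steel button 20 mm in diameter on the slide's top, 35 mm ahead of the slide's middle, 70 mm from the post's axis toward bar_far, its top 84 mm above the bench when up. Presses straight down against about 4 N of friction, 8 mm of travel, and stays where it is left.
- lock (a joint): Lock plunger: 0 is up (free), 0.008 m is fully down (locked). It always starts up.
- type_block: Bystander: wooden block 34 x 60 x 23 mm lying on the bed plate (plate top 24 mm above the bench) on the robot's side of the bar; origin at the centre of its underside.
- lead_slug: Bystander: grey metal strip 16 x 110 x 12 mm lying on the bed plate on the robot's side of the bar; origin at the centre of its underside.
- ink_tin: Bystander: ink tin 84 mm in diameter, 85 mm high, to the left of the bed; origin at the centre of its underside.
- quoin_tray: Bystander: divided wooden tray 110 x 150 x 35 mm to the right of the bed; origin at the centre of its underside.

How it is judged:
By the outcome, as a careful person would: the job done as asked, in the order asked, and still so for the second after the job is handed in, with the robot touching nothing.
It also fails if it takes over 43 s, if anything falls off the work surface, if the arm or the gripper's body presses on something with over 40 N, if the wrist force passes 120 N, or if a joint passes its speed limit or range.

ROBOT

A 6-joint arm with a two-finger parallel gripper is mounted at the origin on the work surface. World frame = base frame: x ahead of the robot, y to its left, z up, the work surface at z = 0. Lengths are in m, angles in degrees, forces in N, time in s.
With the tool pointing down it reaches from about 0.4 to 0.825 m from the base axis. Payload 7 kg.
Tool frame: the origin (TCP) lies at the very end of the fingers, on their centre line; the grasp point (between the pads) lies 19 mm behind it; x points along the fingers, z is the direction in which the jaws open and shut, and the axes are right-handed (so a half turn about x gives the same grasp; the last joint's range is limited). The gripper opens to 88 mm and grips with 3 to 60 N. Pads are 19 mm wide; open, the fingers measure 130 mm over their backs; the gripper's body (78 mm by 193 mm) begins 47 mm behind the grasp point.
Start: joints at [-57.634, 20.546, 0.682, 0, -70.136, -16.507], TCP at [0.184, -0.649, 0.227] pointing down, gripper open.
Joint ranges: [-176.03, 176.03], [-82.01, 121.73], [-58.28, 71.71], [-173.87, 95.51], [-174.79, -0.11], [-173.66, 173.66]. Speed limits (degrees/s): [136.94, 136.94, 172.46, 180, 180, 180].

INTERFACE

Orientations are given as [roll, pitch, yaw] about the fixed x, y, z axes, in that order (R = Rz(yaw) Ry(pitch) Rx(roll)).
In Python, from plant import sensors, cams, workorder gives the robot as it stands. The module is installed in compiled form; this text tells all that it offers.
- The arm moves only by the shell command python3 -m handwheel 'ROWS' [OPENING] [FORCE]. ROWS is JSON, one flat list of numbers, 4 for each row, row after row: the shift along the tool's x, y, z in cm, then the turn about the tool's x in degrees. A call has exactly 10 rows; each row is the pose to reach, as a shift and turn from the pose commanded when the call began, along the tool's axes at that moment; what a row does not reach only later rows make up. A row lasts 1/8 s, in which the tool goes at most 62.5 mm and 10.7 degrees, less where a joint would pass 70% of its speed; a pose out of reach is approached as far as the arm can. A call with a gripper value outside its range is refused whole. OPENING is the finger opening in cm, from 0 to 8.76, set as the call begins (- or left out, the last holds). The fingers move at their own pace and stop on an object; FORCE is the grip in N (left out, the last holds). Time passes only in rows, so rows that repeat a pose let the fingers close, or fill a call up. It gives the time, the measured TCP pose, the force and the opening at its end, in the units of the state.
- sensors.get_state(): the state, without advancing time (a new reading comes with each control period).
- cams.capture(name): name is "scene" or "side" or "wrist"; returns a dict with "image" (384x512x3 uint8, red, green, blue), "fov_y" (degrees; the focal length in pixels is half the picture's height over the tangent of half this angle, whatever the lens; pixels are square), "cx", "cy" (the principal point, pixels), "xyz" and "rotation" of the camera in the world. Camera axes: x right, y down, z forward; pixel columns grow to the right and rows downward; lengths in m; the calibration is good to about 2 mm. The wrist camera is an equidistant fisheye: a pixel r from the principal point sees the ray r / f radians off the axis. A picture is of the moment at which its call begins. There is no depth.
- workorder.close_job(): hands the job in, once; it reports no verdict.
The state is a dict: "time_s": time; "joints": joint angles; "qd": joint speeds; "joint_torque": joint torques, N m; "tcp_pos": TCP position; "eef_rot": TCP orientation; "contact_force": force on the tool from outside, world axes, zero at the start; "moment": the same for the moment, N m; "gripper_width": finger opening in m.
Only numpy, scipy, OpenCV 4.12 (cv2) and the standard library are available. Lean on these libraries where they do the work, as an engineer would, in place of code of your own. Each camera call takes 0.05 s, during which the arm holds its last target.

## Working session

There is one attempt and no reset: what is moved stays moved. The work goes in short steps, Python scripts to look and compute and a shell command to move; the robot and the scene stay as the last step left them, time stands still between calls to the robot, and variables do not carry over. Pictures are saved under pics/ and viewed, and the job is handed in when it is done.

```bash
mkdir -p pics; ls
python3 - <<'E'
from plant import sensors,cams
import cv2
print(sensors.get_state())
for n in ["scene","side","wrist"]:
    c=cams.capture(n); cv2.imwrite(f"pics/{n}0.png",c["image"][:,:,::-1])
    print(n,{k:v for k,v in c.items() if k!="image"})
E
```

```text
pics
{'time_s': 0.0, 'joints': array([-5.76325838e+01,  2.05922605e+01,  6.34749104e-01, -2.07767630e-02,
       -7.01353359e+01, -1.65077667e+01]), 'qd': array([ 0.0023627 ,  0.00639427,  0.05240322,  0.00911929, -0.01840227,
       -0.0058511 ]), 'joint_torque': array([-3.73591929e-04, -5.82723820e+01,  2.93048304e+01,  6.99739963e+00,
        6.84063751e-03, -1.61254188e-04]), 'tcp_pos': array([ 0.18432476, -0.64884652,  0.22561871]), 'eef_rot': array([  4.62974722,  89.90511996, 110.48232097]), 'contact_force': array([ 0.04088193,  0.44124805, -0.39200796]), 'moment': array([-0.05122271,  0.04358204, -0.04135736]), 'gripper_width': 0.08747111212900555}
scene {'fov_y': 42.355901034466775, 'cx': 249.8219801643623, 'cy': 189.6450969149592, 'xyz': array([1.50128874, 0.86901394, 1.06144166]), 'rotation': array([-127.34978226,    1.13083471,  132.05682814])}
side {'fov_y': 47.31728856676212, 'cx': 256.985548262225, 'cy': 192.6275246874689, 'xyz': array([-0.112607  ,  0.68995512,  0.84512364]), 'rotation': array([-128.17130521,   -0.88934855, -135.02235143])}
wrist {'fov_y': 65.70646984690485, 'cx': 250.37535158314543, 'cy': 188.0093958063861, 'xyz': array([ 0.1215875, -0.6661105,  0.3838088]), 'rotation': array([ 1.65990845e+02, -8.46927926e-02,  1.05822434e+02])}
```

View pics/scene0.png

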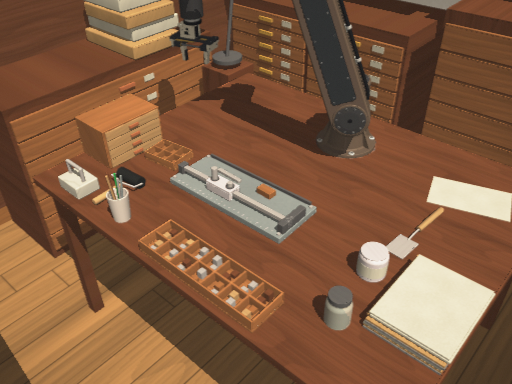

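View pics/side0.png

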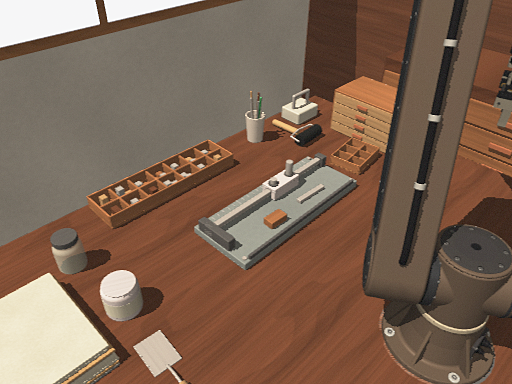

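View pics/wrist0.png

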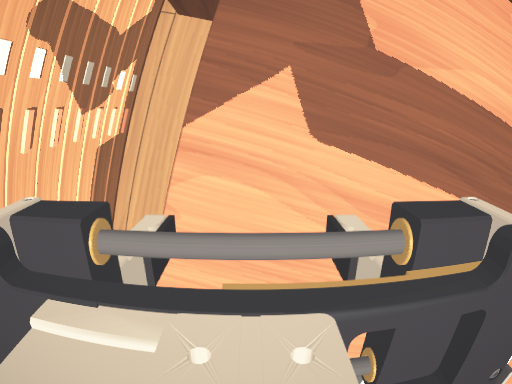

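The scene view shows the bed at about (240,195), with the broad dark bracket at (292,217) on the +y end and the slide near (222,185). The side view shows the post at (290,168), the slide at (283,183) and the bracket at (216,233). I'll enlarge both.

Run:
```python
import cv2
a=cv2.imread("pics/scene0.png")[145:245,160:325]; cv2.imwrite("pics/s_z.png",cv2.resize(a,None,fx=4.8,fy=4.8,interpolation=cv2.INTER_CUBIC))
a=cv2.imread("pics/side0.png")[140:270,190:365]; cv2.imwrite("pics/d_z.png",cv2.resize(a,None,fx=4.5,fy=4.5,interpolation=cv2.INTER_CUBIC))
```

```text
(no output)
```

View pics/s_z.png

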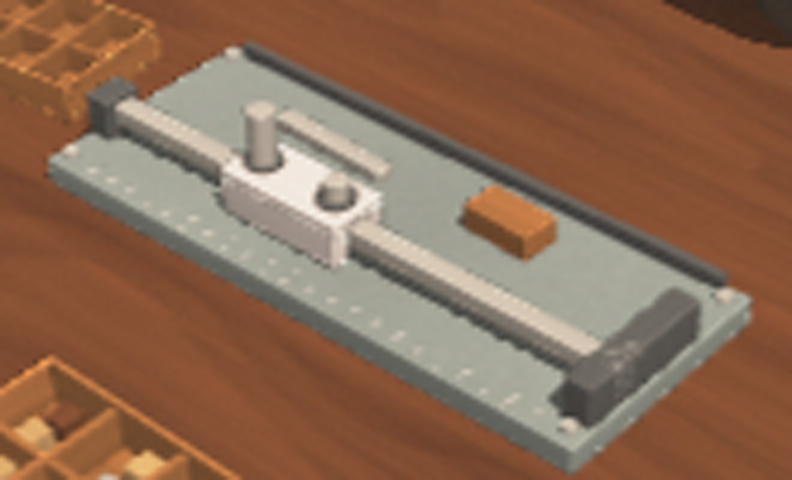

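View pics/d_z.png

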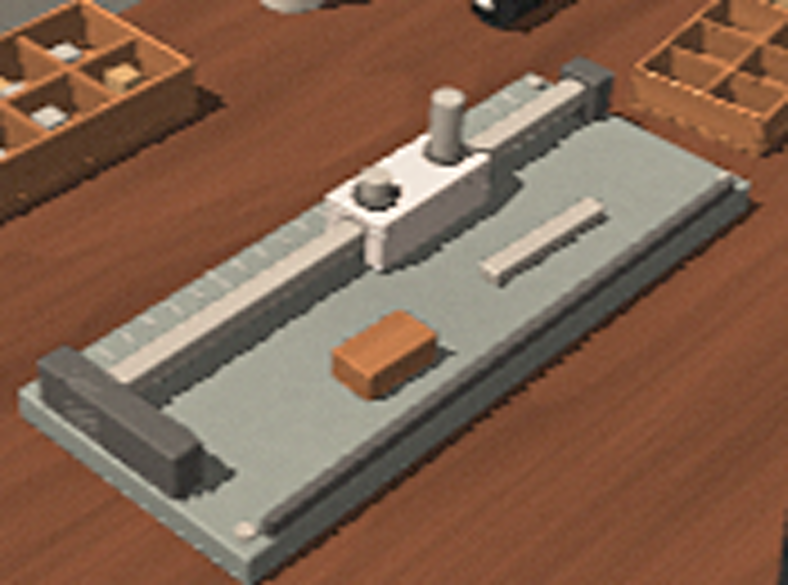

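```bash
cat > h.py <<'E'
import numpy as np
from scipy.spatial.transform import Rotation as R
from plant import sensors,cams
def ray(c,px):
    f=192/np.tan(np.radians(c["fov_y"]/2))
    d=np.array([(px[0]-c["cx"])/f,(px[1]-c["cy"])/f,1.])
    return R.from_euler("xyz",c["rotation"],degrees=True).apply(d/np.linalg.norm(d))
def fray(c,px):
    f=192/np.tan(np.radians(c["fov_y"]/2))
    v=np.array([px[0]-c["cx"],px[1]-c["cy"]]); r=np.hypot(*v); t=r/f
    d=np.array([*(v/r*np.sin(t)),np.cos(t)])
    return R.from_euler("xyz",c["rotation"],degrees=True).apply(d)
def onz(p,d,z): return p+d*(z-p[2])/d[2]
def tri(p1,d1,p2,d2):
    s=np.linalg.lstsq(np.c_[d1,-d2],p2-p1,rcond=None)[0]
    a=p1+s[0]*d1;b=p2+s[1]*d2
    return (a+b)/2,np.linalg.norm(a-b)
E
python3 - <<'E'
from h import *
np.set_printoptions(precision=4,suppress=True)
cs={"xyz":np.array([1.50128874, 0.86901394, 1.06144166]),"rotation":[-127.34978226,1.13083471,132.05682814],"fov_y":42.355901034466775,"cx":249.82198,"cy":189.6451}
cd={"xyz":np.array([-0.112607,0.68995512,0.84512364]),"rotation":[-128.17130521,-0.88934855,-135.02235143],"fov_y":47.31728856676212,"cx":256.9855,"cy":192.6275}
pts={"posttop":((260,107),(448,94),.112),"postbase":((263,160),(444,152),.066),"lock":((338,181),(377,177),.084),
"barnear":((120,105),(580,88),.054),"barfar":((585,350),(122,374),.054),"block":((510,207),(385,335),.047),"slug":((332,143),(545,240),.036)}
for k,(a,b,z) in pts.items():
    a=((np.array(a)+.5)/4.8-.5)+[160,145]; b=((np.array(b)+.5)/4.5-.5)+[190,140]
    r1,r2=ray(cs,a),ray(cd,b)
    print(k,*tri(cs["xyz"],r1,cd["xyz"],r2),onz(cs["xyz"],r1,z),onz(cd["xyz"],r2,z))
E
```

```text
posttop [ 0.5781 -0.1525  0.1154] 0.0011052777953845555 [ 0.5752 -0.1554  0.112 ] [ 0.5818 -0.1573  0.112 ]
postbase [ 0.5782 -0.1532  0.0686] 0.00018471687657722 [ 0.5757 -0.156   0.066 ] [ 0.5804 -0.1559  0.066 ]
lock [ 0.5752 -0.0821  0.084 ] 0.002576486246401339 [ 0.5761 -0.0803  0.084 ] [ 0.576  -0.0839  0.084 ]
barnear [ 0.5803 -0.3055  0.049 ] 5.6085536225588213e-05 [ 0.5848 -0.2997  0.054 ] [ 0.5759 -0.2992  0.054 ]
barfar [0.5743 0.1386 0.0519] 0.000917374649761477 [0.5764 0.1406 0.054 ] [0.5727 0.1395 0.054 ]
block [0.4888 0.0007 0.0522] 0.002244066893309581 [ 0.4843 -0.0023  0.047 ] [ 0.4933 -0.0054  0.047 ]
slug [ 0.4962 -0.1661  0.0325] 0.0006883781886905745 [ 0.4993 -0.1632  0.036 ] [ 0.4934 -0.162   0.036 ]
```

```bash
cat >> h.py <<'E'
def plan(target,yaw=None):
    s=sensors.get_state(); M=R.from_euler("xyz",s["eef_rot"],degrees=True).as_matrix()
    d=M.T@(np.array(target)-s["tcp_pos"])*100
    y=np.degrees(np.arctan2(M[1,2],M[0,2]))
    print("tool shift cm",d.round(2),"jaw yaw",y.round(2),"turn",None if yaw is None else round(y-yaw,2),"pos",s["tcp_pos"].round(4),"t",s["time_s"])
    return d
E
python3 - <<'E'
from h import *
d=plan([.578,-.153,.19],90.8)
for f in [.04,.13,.23,.33,.43,.53,.63,.73,.83,.92]: print((d*f).round(1), round(15*f,1))
E
```

```text
tool shift cm [  3.62 -51.42  36.95] jaw yaw 105.86 turn 15.06 pos [ 0.1843 -0.649   0.2259] t 0.15
[ 0.1 -2.1  1.5] 0.6
[ 0.5 -6.7  4.8] 2.0
[  0.8 -11.8   8.5] 3.5
[  1.2 -17.   12.2] 5.0
[  1.6 -22.1  15.9] 6.5
[  1.9 -27.3  19.6] 8.0
[  2.3 -32.4  23.3] 9.4
[  2.6 -37.5  27. ] 10.9
[  3.  -42.7  30.7] 12.4
[  3.3 -47.3  34. ] 13.8
```

```bash
python3 -m handwheel '[0.1,-2,1.5,1, 0.5,-6.7,4.8,3, 0.8,-11.8,8.5,5, 1.2,-17,12.2,7, 1.6,-22.1,15.9,9, 1.9,-27.3,19.6,11, 2.3,-32.4,23.3,13, 2.6,-37.5,27,15, 3,-42.7,30.7,15, 3.3,-47.3,34,15]' 5.2 15
python3 - <<'E'
from h import *
import cv2
c=cams.capture("wrist"); cv2.imwrite("pics/w1.png",c["image"][:,:,::-1]); print({k:v for k,v in c.items() if k!="image"}); plan([.578,-.153,.075],90.8)
E
```

```text
time_s: 1.4
tcp_pos: [0.5469, -0.1918, 0.1936]
eef_rot: [-100.4, 90.0, -9.5]
contact_force: [1.9, -1.2, 0.6]
gripper_width: 0.052
{'fov_y': 65.70646984690485, 'cx': 250.37535158314543, 'cy': 188.0093958063861, 'xyz': array([ 0.48158577, -0.19199907,  0.35162828]), 'rotation': array([1.65973303e+02, 1.80211387e-02, 9.08405700e+01])}
tool shift cm [11.79 -2.75  3.4 ] jaw yaw 91.02 turn 0.22 pos [ 0.551  -0.1875  0.1928] t 1.45
```

View pics/w1.png

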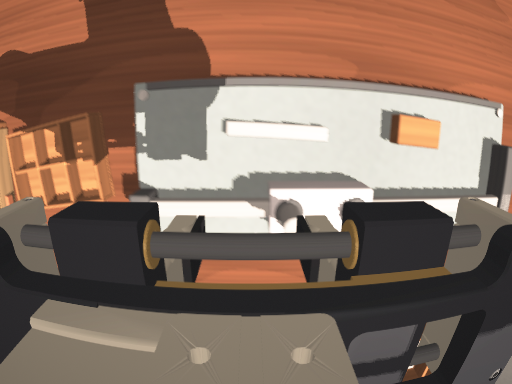

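The wrist view shows the bed running left to right, the post top at about (288,211) between the fingers, the slug at (276,130) and the block at (415,131). I'll cast rays for the post and the bar edge.

Run:
```python
from h import *
import cv2
a=cv2.imread("pics/w1.png")[180:250,130:510]; cv2.imwrite("pics/w1z.png",cv2.resize(a,None,fx=2.1,fy=4,interpolation=cv2.INTER_CUBIC))
a=cv2.imread("pics/w1.png")[180:250,240:390]; cv2.imwrite("pics/w1y.png",cv2.resize(a,None,fx=5,fy=5,interpolation=cv2.INTER_CUBIC))
```

```text
(no output)
```

View pics/w1z.png

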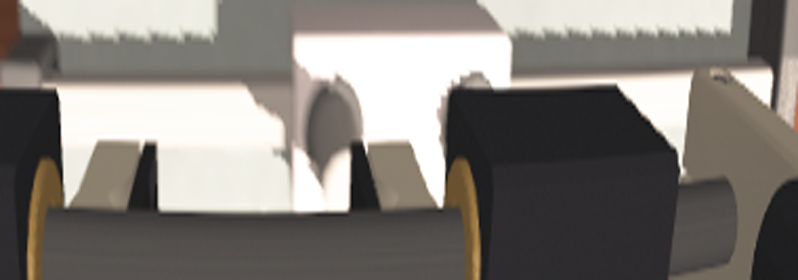

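View pics/w1y.png

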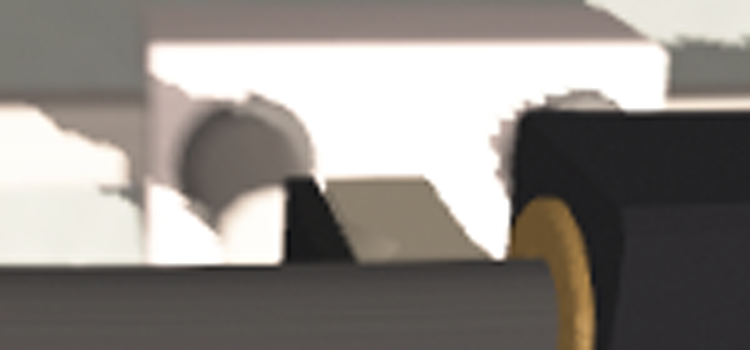

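Run:
```python
from h import *
np.set_printoptions(precision=4,suppress=True)
c={"xyz":np.array([0.48158577, -0.19199907,  0.35162828]),"rotation":[1.65973303e+02, 1.80211387e-02, 9.08405700e+01],"fov_y":65.70646984690485,"cx":250.375,"cy":188.0094}
for n,p,z in [("barL",(163.3,200),.054),("barR",(496.7,196.5),.054),("barM",(377.6,198.3),.054),("postbaseL",(276,212),.066),("postbasefront",(289,199),.066),("postmid",(288,205),.066),
 ("slideRearCorner",(269.5,188.5),.066),("slideFrontCorner",(373,188.5),.066)]:
    print(n,onz(c["xyz"],fray(c,p),z))
```

```text
barL [ 0.5706 -0.2843  0.054 ]
barR [0.5629 0.1467 0.054 ]
barM [ 0.5656 -0.0496  0.054 ]
postbaseL [ 0.5777 -0.1647  0.066 ]
postbasefront [ 0.5638 -0.152   0.066 ]
postmid [ 0.5701 -0.1527  0.066 ]
slideRearCorner [ 0.5532 -0.1721  0.066 ]
slideFrontCorner [ 0.5516 -0.0622  0.066 ]
```

```bash
python3 -m handwheel '[0.5,-1,1,0, 1.5,-2.2,2.5,0, 3,-2.9,3.6,0, 5,-3.1,4,0, 7,-3.1,4,0, 9,-3.1,4,0, 10.8,-3.1,4,0, 11.6,-3.1,4,0, 11.9,-3.1,4,0, 11.9,-3.1,4,0]' 5.2 15
python3 - <<'E'
from h import *
import cv2
plan([.577,-.152,.075],91.0); print(sensors.get_state()["contact_force"])
for n in ("scene","side"):
    c=cams.capture(n); cv2.imwrite(f"pics/{n}1.png",c["image"][:,:,::-1])
a=cv2.imread("pics/scene1.png")[125:225,160:290]; b=cv2.imread("pics/side1.png")[110:210,230:360]
cv2.imwrite("pics/z2.png",cv2.resize(np.hstack([a,b]),None,fx=3,fy=3,interpolation=cv2.INTER_CUBIC))
E
```

```text
time_s: 2.7
tcp_pos: [0.5765, -0.1534, 0.0748]
eef_rot: [-104.3, 90.0, -13.5]
contact_force: [0.4, -0.7, 0.2]
gripper_width: 0.0522
tool shift cm [-0.02 -0.05  0.14] jaw yaw 90.85 turn -0.15 pos [ 0.5765 -0.1534  0.0748] t 2.7
[ 0.37577042 -0.68279407  0.18684147]
```

View pics/z2.png

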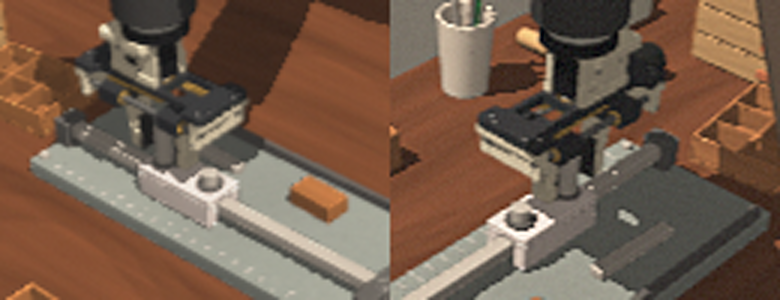

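```bash
python3 -m handwheel '[0,0,0,0, 0,0,0,0, 0,0,0,0, 0,0,0,0, 0,0,0.4,0, 0,0,1.3,0, 0,0,2.5,0, 0,0,3.5,0, 0,0,4.2,0, 0,0,4.5,0]' 1.5 15
python3 - <<'E'
from h import *
plan([.577,-.152,.075],91.0); s=sensors.get_state(); print(s["contact_force"],s["qd"])
E
```

```text
time_s: 4.05
tcp_pos: [0.5756, -0.1076, 0.0747]
eef_rot: [91.2, 90.0, -177.9]
contact_force: [-1.4, -0.4, 3.8]
gripper_width: 0.0215
tool shift cm [-0.03 -0.07 -4.44] jaw yaw 90.9 turn -0.1 pos [ 0.5756 -0.1076  0.0747] t 4.05
[-1.44256991 -0.35842387  3.77543853] [ 1.93054034 -0.36573631 -0.46685511  0.08372126  0.14642696 -2.06790749]
```

```bash
python3 -m handwheel '[0,0,0.05,0, 0,0,0.1,0, 0,0,0.17,0, 0,0,0.24,0, 0,0,0.31,0, 0,0,0.38,0, 0,0,0.45,0, 0,0,0.51,0, 0,0,0.55,0, 0,0,0.55,0]'
```

```text
time_s: 5.3
tcp_pos: [0.5756, -0.1026, 0.0746]
eef_rot: [41.6, 90.0, 132.4]
contact_force: [-2.4, -2.2, 3.5]
gripper_width: 0.0215
```

```bash
python3 -c "
from plant import sensors;s=sensors.get_state();print(s['contact_force'],s['tcp_pos'],s['time_s'])"
```

```text
[-2.38899438 -2.23308829  3.51313738] [ 0.57556165 -0.10263301  0.07462077] 5.3
```

```bash
python3 -m handwheel '[0,0,0.05,0, 0,0,0.1,0, 0,0,0.17,0, 0,0,0.24,0, 0,0,0.31,0, 0,0,0.38,0, 0,0,0.45,0, 0,0,0.51,0, 0,0,0.55,0, 0,0,0.55,0]'
```

```text
time_s: 6.55
tcp_pos: [0.5755, -0.0971, 0.0746]
eef_rot: [61.1, 90.0, 152.0]
contact_force: [-2.1, -0.7, 4.6]
gripper_width: 0.0218
```

```bash
python3 -m handwheel '[0,0,0.05,0, 0,0,0.1,0, 0,0,0.17,0, 0,0,0.24,0, 0,0,0.31,0, 0,0,0.38,0, 0,0,0.45,0, 0,0,0.51,0, 0,0,0.55,0, 0,0,0.55,0]'
```

```text
time_s: 7.8
tcp_pos: [0.5753, -0.0916, 0.0746]
eef_rot: [64.3, 90.0, 155.1]
contact_force: [-2.4, -1.1, 6.5]
gripper_width: 0.0215
```

```bash
python3 -m handwheel '[0,0,0.05,0, 0,0,0.1,0, 0,0,0.17,0, 0,0,0.24,0, 0,0,0.31,0, 0,0,0.38,0, 0,0,0.45,0, 0,0,0.51,0, 0,0,0.55,0, 0,0,0.55,0]'
```

```text
time_s: 9.05
tcp_pos: [0.5753, -0.0861, 0.0746]
eef_rot: [73.7, 90.0, 164.6]
contact_force: [-3.4, -0.8, 5.4]
gripper_width: 0.0214
```

```bash
python3 -m handwheel '[0,0,0.05,0, 0,0,0.1,0, 0,0,0.17,0, 0,0,0.24,0, 0,0,0.31,0, 0,0,0.38,0, 0,0,0.45,0, 0,0,0.51,0, 0,0,0.55,0, 0,0,0.55,0]'
```

```text
time_s: 10.3
tcp_pos: [0.5752, -0.0807, 0.0747]
eef_rot: [83.8, 90.0, 174.7]
contact_force: [-2.2, -1.1, 6.7]
gripper_width: 0.0212
```

```bash
python3 -m handwheel '[0,0,0.05,0, 0,0,0.1,0, 0,0,0.17,0, 0,0,0.24,0, 0,0,0.31,0, 0,0,0.38,0, 0,0,0.45,0, 0,0,0.51,0, 0,0,0.55,0, 0,0,0.55,0]'
```

```text
time_s: 11.55
tcp_pos: [0.575, -0.0752, 0.0746]
eef_rot: [86.7, 90.0, 177.5]
contact_force: [-2.9, -0.4, 5.3]
gripper_width: 0.0216
```

```bash
python3 -m handwheel '[0,0,0.05,0, 0,0,0.1,0, 0,0,0.17,0, 0,0,0.24,0, 0,0,0.31,0, 0,0,0.38,0, 0,0,0.45,0, 0,0,0.51,0, 0,0,0.55,0, 0,0,0.55,0]'
```

```text
time_s: 12.8
tcp_pos: [0.575, -0.0696, 0.0747]
eef_rot: [82.2, 90.0, 173.0]
contact_force: [-2.3, -1.1, 5.5]
gripper_width: 0.0218
```

```bash
python3 -m handwheel '[0,0,0.05,0, 0,0,0.1,0, 0,0,0.17,0, 0,0,0.24,0, 0,0,0.31,0, 0,0,0.38,0, 0,0,0.45,0, 0,0,0.51,0, 0,0,0.55,0, 0,0,0.55,0]'
```

```text
time_s: 14.05
tcp_pos: [0.5748, -0.0642, 0.0747]
eef_rot: [83.4, 90.0, 174.2]
contact_force: [-2.8, -0.8, 5.9]
gripper_width: 0.022
```

```bash
python3 -m handwheel '[0,0,0.05,0, 0,0,0.1,0, 0,0,0.17,0, 0,0,0.24,0, 0,0,0.31,0, 0,0,0.38,0, 0,0,0.45,0, 0,0,0.51,0, 0,0,0.55,0, 0,0,0.55,0]'
```

```text
time_s: 15.3
tcp_pos: [0.5748, -0.0586, 0.0747]
eef_rot: [86.5, 90.0, 177.4]
contact_force: [-3.2, -1.5, 6.9]
gripper_width: 0.0217
```

```bash
python3 -m handwheel '[0,0,0.05,0, 0,0,0.1,0, 0,0,0.17,0, 0,0,0.24,0, 0,0,0.31,0, 0,0,0.38,0, 0,0,0.45,0, 0,0,0.51,0, 0,0,0.55,0, 0,0,0.55,0]'
```

```text
time_s: 16.55
tcp_pos: [0.5746, -0.0532, 0.0747]
eef_rot: [91.9, 90.0, -177.2]
contact_force: [-3.0, -1.4, 6.3]
gripper_width: 0.0219
```

```bash
python3 -m handwheel '[0,0,0.05,0, 0,0,0.1,0, 0,0,0.17,0, 0,0,0.24,0, 0,0,0.31,0, 0,0,0.38,0, 0,0,0.45,0, 0,0,0.51,0, 0,0,0.55,0, 0,0,0.55,0]'
```

```text
time_s: 17.8
tcp_pos: [0.5745, -0.0476, 0.0747]
eef_rot: [91.7, 90.0, -177.4]
contact_force: [-3.6, -1.3, 6.4]
gripper_width: 0.0217
```

```bash
python3 -m handwheel '[0,0,0.05,0, 0,0,0.1,0, 0,0,0.17,0, 0,0,0.24,0, 0,0,0.31,0, 0,0,0.38,0, 0,0,0.45,0, 0,0,0.51,0, 0,0,0.55,0, 0,0,0.55,0]'
```

```text
time_s: 19.05
tcp_pos: [0.5744, -0.0422, 0.0747]
eef_rot: [91.4, 90.0, -177.7]
contact_force: [-3.1, -1.4, 6.3]
gripper_width: 0.0217
```

```bash
python3 -m handwheel '[0,0,0.05,0, 0,0,0.1,0, 0,0,0.17,0, 0,0,0.24,0, 0,0,0.31,0, 0,0,0.38,0, 0,0,0.45,0, 0,0,0.51,0, 0,0,0.55,0, 0,0,0.55,0]'
```

```text
time_s: 20.3
tcp_pos: [0.5743, -0.0367, 0.0747]
eef_rot: [94.5, 90.0, -174.6]
contact_force: [-4.2, -0.5, 6.8]
gripper_width: 0.0214
```

```bash
python3 -m handwheel '[0,0,0.05,0, 0,0,0.1,0, 0,0,0.17,0, 0,0,0.24,0, 0,0,0.31,0, 0,0,0.38,0, 0,0,0.45,0, 0,0,0.51,0, 0,0,0.55,0, 0,0,0.55,0]'
```

```text
time_s: 21.55
tcp_pos: [0.5742, -0.0312, 0.0747]
eef_rot: [92.2, 90.0, -177.0]
contact_force: [-3.7, -1.9, 6.4]
gripper_width: 0.0214
```

```bash
python3 -m handwheel '[0,0,0.05,0, 0,0,0.1,0, 0,0,0.17,0, 0,0,0.24,0, 0,0,0.31,0, 0,0,0.38,0, 0,0,0.45,0, 0,0,0.51,0, 0,0,0.55,0, 0,0,0.55,0]'
```

```text
time_s: 22.8
tcp_pos: [0.5741, -0.0257, 0.0747]
eef_rot: [93.2, 90.0, -176.0]
contact_force: [-3.8, 0.1, 6.7]
gripper_width: 0.0217
```

```bash
python3 -m handwheel '[0,0,0.05,0, 0,0,0.1,0, 0,0,0.17,0, 0,0,0.24,0, 0,0,0.31,0, 0,0,0.38,0, 0,0,0.45,0, 0,0,0.51,0, 0,0,0.55,0, 0,0,0.55,0]'
```

```text
time_s: 24.05
tcp_pos: [0.574, -0.0202, 0.0747]
eef_rot: [91.2, 90.0, -177.9]
contact_force: [-4.8, -1.0, 7.6]
gripper_width: 0.0217
```

```bash
python3 -m handwheel '[0,0,0.05,0, 0,0,0.1,0, 0,0,0.17,0, 0,0,0.24,0, 0,0,0.31,0, 0,0,0.38,0, 0,0,0.45,0, 0,0,0.51,0, 0,0,0.55,0, 0,0,0.55,0]'
```

```text
time_s: 25.3
tcp_pos: [0.5739, -0.0147, 0.0747]
eef_rot: [93.2, 90.0, -175.9]
contact_force: [-3.9, -0.8, 7.3]
gripper_width: 0.0222
```

```bash
python3 -m handwheel '[0,0,0.05,0, 0,0,0.1,0, 0,0,0.17,0, 0,0,0.24,0, 0,0,0.31,0, 0,0,0.38,0, 0,0,0.45,0, 0,0,0.51,0, 0,0,0.55,0, 0,0,0.55,0]'
```

```text
time_s: 26.55
tcp_pos: [0.5738, -0.0092, 0.0747]
eef_rot: [94.9, 90.0, -174.3]
contact_force: [-5.0, -0.1, 7.4]
gripper_width: 0.0218
```

```bash
python3 -m handwheel '[0,0,0.05,0, 0,0,0.1,0, 0,0,0.17,0, 0,0,0.24,0, 0,0,0.31,0, 0,0,0.38,0, 0,0,0.45,0, 0,0,0.51,0, 0,0,0.55,0, 0,0,0.55,0]'
```

```text
time_s: 27.8
tcp_pos: [0.5737, -0.0037, 0.0747]
eef_rot: [94.1, 90.0, -175.1]
contact_force: [-4.1, -0.9, 7.1]
gripper_width: 0.0217
```

```bash
python3 -m handwheel '[0,0,0.05,0, 0,0,0.1,0, 0,0,0.17,0, 0,0,0.24,0, 0,0,0.31,0, 0,0,0.38,0, 0,0,0.45,0, 0,0,0.51,0, 0,0,0.55,0, 0,0,0.55,0]'
```

```text
time_s: 29.05
tcp_pos: [0.5736, 0.0018, 0.0747]
eef_rot: [96.1, 90.0, -173.0]
contact_force: [-4.3, -0.8, 7.4]
gripper_width: 0.0217
```

```bash
python3 -m handwheel '[0,0,0.05,0, 0,0,0.1,0, 0,0,0.17,0, 0,0,0.24,0, 0,0,0.31,0, 0,0,0.38,0, 0,0,0.45,0, 0,0,0.51,0, 0,0,0.55,0, 0,0,0.55,0]'
```

```text
time_s: 30.3
tcp_pos: [0.5735, 0.0067, 0.0748]
eef_rot: [132.6, 89.9, -136.5]
contact_force: [-4.5, -4.9, 7.5]
gripper_width: 0.0216
```

The force rose to −4.9 N from a baseline of about −0.9 N, and the TCP lags by 0.6 mm. That looks like the bind, so I'll confirm with 1 mm more.

```bash
python3 -m handwheel '[0,0,0.02,0, 0,0,0.04,0, 0,0,0.06,0, 0,0,0.08,0, 0,0,0.1,0, 0,0,0.1,0, 0,0,0.1,0, 0,0,0.1,0, 0,0,0.1,0, 0,0,0.1,0]'; python3 -c "
from plant import sensors;s=sensors.get_state();print(s['contact_force'],s['tcp_pos'],s['eef_rot'])"
```

```text
time_s: 31.55
tcp_pos: [0.5734, 0.0072, 0.0748]
eef_rot: [141.6, 89.9, -127.6]
contact_force: [-3.6, -7.1, 7.6]
gripper_width: 0.0219
[-3.61543403 -7.12874649  7.55524557] [0.57341581 0.00717606 0.07479971] [ 141.59400198   89.89935977 -127.55356728]
```

```bash
python3 -m handwheel '[0,0,-0.1,0, 0,0,-0.3,0, 0,0,-0.6,0, 0,0,-0.9,0, 0,0,-1.2,0, 0,0,-1.45,0, 0,0,-1.6,0, 0,0,-1.65,0, 0,0,-1.65,0, 0,0,-1.65,0]'; python3 -c "
from plant import sensors;s=sensors.get_state();print(s['contact_force'],s['tcp_pos'],s['eef_rot'])"
```

```text
time_s: 32.8
tcp_pos: [0.5738, -0.008, 0.0747]
eef_rot: [64.7, 90.0, 155.6]
contact_force: [-4.1, 0.7, 8.2]
gripper_width: 0.0218
[-4.06341524  0.69001748  8.21714151] [ 0.57376717 -0.0079604   0.07468574] [ 64.71693517  89.96314364 155.57377867]
```

```bash
python3 -m handwheel '[0,0,0,0, 0,0,0,0, 0,0,0,0, -0.8,0,0,0, -2.5,0,0,0, -4.3,0,0,0, -5.5,0,0,0, -5.8,0,1.5,0, -5.8,0,4.5,0, -5.8,0,7,0]' 4.2 15; python3 -c "
from h import *
plan([.5732,.062,.075],91.0); print(sensors.get_state()['contact_force'])
import cv2
c=cams.capture('side'); cv2.imwrite('pics/side2.png',cv2.resize(c['image'][100:260,180:360,::-1],None,fx=3.5,fy=3.5))"
```

```text
time_s: 34.05
tcp_pos: [0.5728, 0.0631, 0.1323]
eef_rot: [80.2, 90.0, 171.1]
contact_force: [-0.3, 0.3, 0.2]
gripper_width: 0.0421
tool shift cm [ 5.73 -0.04 -0.12] jaw yaw 90.85 turn -0.15 pos [0.5728 0.0631 0.1323] t 34.05
[-0.29266017  0.27621158  0.22517401]
```

View pics/side2.png

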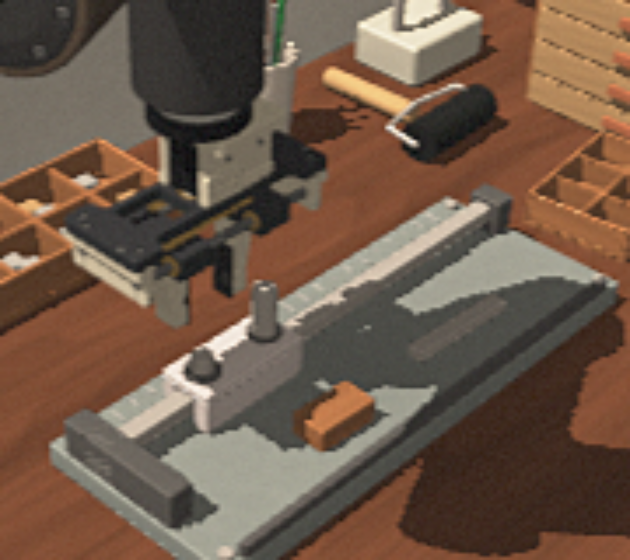

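The side view shows the slide near the bracket, with the post at (264,288) and the lock at (204,355) in the enlarged crop. The gripper hangs above the lock. I'll check the lock position by ray.

```bash
python3 -c "
from h import *
cd={'xyz':np.array([-0.112607,0.68995512,0.84512364]),'rotation':[-128.17130521,-0.88934855,-135.02235143],'fov_y':47.31728856676212,'cx':256.9855,'cy':192.6275}
for p,z in (((204,354),.084),((264,287),.112)): print(onz(cd['xyz'],ray(cd,((np.array(p)+.5)/3.5-.5)+[180,100]),z))"
```

```text
[0.57413688 0.05991181 0.084     ]
[ 0.57744695 -0.00916583  0.112     ]
```

```bash
python3 -m handwheel '[0,0,-0.1,0, 0.5,0,-0.1,0, 1.5,0,-0.1,0, 3,0,-0.1,0, 4,0,-0.1,0, 4.7,0,-0.1,0, 5.1,0,-0.1,0, 5.5,0,-0.1,0, 5.8,0,-0.1,0, 5.9,0,-0.1,0]' 0 20; python3 -c "
from h import *
plan([.5732,.062,.075],91.0); print(sensors.get_state()['contact_force'])"
```

```text
time_s: 35.35
tcp_pos: [0.5733, 0.0607, 0.0757]
eef_rot: [-113.2, 89.9, -22.3]
contact_force: [-10.4, -0.4, 24.4]
gripper_width: 0.0005
tool shift cm [0.07 0.01 0.13] jaw yaw 90.91 turn -0.09 pos [0.5733 0.0607 0.0757] t 35.35
[-10.36239276  -0.41017659  24.35901185]
```

```bash
python3 -m handwheel '[-0.2,0,0,0, -0.6,0,0,0, -1.5,0,0,0, -3,0,0,0, -5,0,0,0, -7,0,0,0, -9,0,0,0, -10.5,0,0,0, -11,0,0,0, -11,0,0,0]'; python3 -c "
from h import *
plan([.5732,.062,.075],91.0); print(sensors.get_state()['contact_force'])
import cv2
o=[]
for n,(r,c0) in {'side':(150,190),'scene':(145,180)}.items():
    c=cams.capture(n); o.append(c['image'][r:r+110,c0:c0+130,::-1])
cv2.imwrite('pics/end.png',cv2.resize(np.hstack(o),None,fx=3,fy=3,interpolation=cv2.INTER_CUBIC))"
```

```text
time_s: 36.6
tcp_pos: [0.5731, 0.0608, 0.1837]
eef_rot: [-29.2, 90.0, 61.6]
contact_force: [0.3, 0.2, -0.2]
gripper_width: 0.0005
tool shift cm [ 1.087e+01 -1.000e-02  1.200e-01] jaw yaw 90.85 turn -0.15 pos [0.5731 0.0608 0.1837] t 36.6
[ 0.31574175  0.24266578 -0.21136746]
```

View pics/end.png

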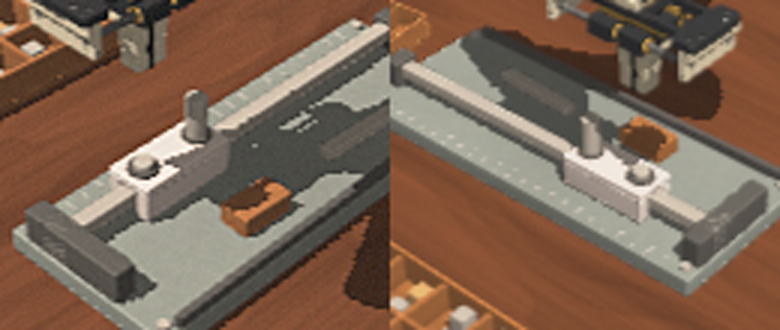

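The post is at side pixel (255.4,182), the same as before the press, so the slide stayed put. The plunger is visibly lower and nothing touches the robot. I'm handing in.

```bash
python3 -c "
from plant import workorder; print(workorder.close_job())"
```

```text
the job is handed in; nothing more can be done
None
```

The slide is backed off about 15 mm from the tight spot with its lock plunger pushed down. I handed the job in at about 37 s.

- **Finding the bind:** I gripped the post and moved the slide in 5.5 mm steps. The along-bar force went from about −0.9 N to −4.9 N with the post at y ≈ 0.0067 m. A further 1 mm of commanded push moved the slide only 0.5 mm and brought the force to −7.1 N. That is the bind just being met, well under the 16 N limit.
- **Backing off:** The slide went back to y ≈ −0.008 m, which is about 15 mm from the contact.
- **Locking:** I pressed the plunger with closed fingers until the fingertips read 75.7 mm height with 24 N of upward force. That means it hit its stop, since 76 mm is fully down. I then lifted the gripper clear.
- **Last checks:** The contact force is near zero. The post is at the same side-view pixel before and after the press, to within a pixel, and the plunger looks lower. The wooden block and metal strip look undisturbed in the pictures. I did not look at the tin and tray at the end, but the arm's path stayed clear of them.
- **Odd readings:** While gripping, the wrist also read steady sideways and upward forces of up to about 5 N and 8 N. These were grip strain, and they vanished on release. The side camera's single-view rays differ from the wrist measurements by 2–5 mm along the bar, so I used the arm's measured positions for the distances.

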